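# Free the sample slide on the rub tester: left-hand clamp screw

## Task

The rub tester's sample slide is locked by the hexagonal clamp screw, which has a left-hand thread: unscrew it by turning it clockwise (seen from above) until the engraved line on its head lines up with the line engraved on the ring beneath it, letting the head rise as it unscrews so that its thread is not strained by pressing or pulling. Then draw the slide forward along its channel, without lifting it, until it meets the front stop; press it home there with a firm but gentle push, then let go and leave it there with the two lines still matching. Leave everything else on the bench where it is.

Things in the scene. Friction and masses are not known exactly. Their poses are not given: they have to be found in the camera images.
- bed: Clamp bed, fixed: aluminium base 260 x 110 x 16 mm, two steel rails 14 mm high with a channel 52.4 mm wide between them, and a grey bridge (68 mm along x, 110 across, underside 52 and top 64 mm above the bench) over the channel. Origin on the bench under the screw's axis; x along the channel, z up. Base spans x = -190 to +70 mm; -x is the front, towards the robot.
- clamp_screw: Clamp screw, left-hand thread, coarse: clockwise from above it rises about 3 mm per rad (follow it by feel), anticlockwise it meets a hard stop. Starts 0 to 0.2 rad undone, its line is 1.4 to 2.9 rad short of the ring's, limit 3.6 rad. About 0.15 N m turns it; it stays where left. Its 16 mm pin locks the slide until the lines match. Origin on the axis, 107 mm under the head's top.
- screw_top (a point): Centre of the head's top face, on the vertical axis; x along the engraved line, z up. The head is a dark steel hexagon above the bridge, 34 mm across flats, 36 mm high. x points to a corner: the flats face 30, 90, 150 degrees (and opposite) from x. The line runs on top from near the centre to that corner and down the edge. Tight, the top is 107 mm above the bench, the ring 3 mm below the head.
- screw_mark (a point): Outer end of the engraved line on the screw head's top face, 18 mm from the axis; axes as screw_top.
- thread_bush (a joint): Axial give (m, up positive, near 0 unloaded) of the brass bush, just under the head, in which the screw runs. It is seated on stiff springs, 5 N per mm, and carries the screw up or down with it when the head is pressed, pulled, or not allowed to rise. Beyond 3.5 mm (about 17 N) either way the thread is strained. Sideways the screw is rigid.
- index_ring: Flat aluminium ring, 66 mm diameter, 4 mm thick, fixed on the bridge around the screw, under its head; it does not turn. Origin on the screw's axis at the ring's underside, 64 mm above the bench; x points along its one engraved line, which shows beyond the head's edge.
- ring_mark (a point): Point on the ring's engraved line, 30 mm from the screw's axis, on the ring's upper face. With the lines matching, screw_mark and ring_mark are 12 mm apart seen from above.
- sample_slide: Loose aluminium slide lying in the channel, 0.2 to 0.4 kg: plate 160 (x) x 50 x 12 mm with an upright tab 12 mm thick (x), 34 mm wide (y), rising 38 mm above the plate. Origin at the centre of the plate's underside, 16 mm above the bench; front end at x = -80 mm, tab's middle at x = -55 mm. Axes as the bed's. Side play in the channel 1.2 mm each way.
- tab_top (a point): Centre of the top of the slide's tab, 66 mm above the bench and 50 mm above the slide's origin; the tab reaches 38 mm down from here to the plate. Axes as the slide's. Nothing but the low front stop and the rails stands within 50 mm of the tab along x.
- front_stop: Fixed steel block across the channel near the bed's front, 14 x 44 mm, 12 mm high (flush with the slide's plate), origin mid-face towards the slide, 16 mm above the bench, x to the slide. A brass pad stands out of that face, set anew each time by 2 to 12 mm: rigid, so feel for it (slide's origin 82 to 92 mm along x, 22 to 54 mm of travel). Home: 4 N or more for 0.2 s; over 18 N bruises.
- gear: Bystander: white plastic gear, 50 mm diameter, lying flat.
- spare_bolt: Bystander: small hexagonal bolt standing on its head, 24 mm across flats, 38 mm high.
- brush: Bystander: brush lying on the bench.
- screwdriver: Bystander: screwdriver lying on the bench.
- bottle: Bystander: white bottle, 60 mm diameter, 150 mm high.
- jar: Bystander: white jar with black cap, 56 mm diameter, 70 mm high.
- cartridge: Bystander: black toner cartridge, about 110 x 280 x 61 mm, lying lengthways.
There are look-alikes about, which are no part of the job. What is shaped like the sample_slide but black, blue or turquoise is not meant.

How it is judged:
On the way, in this order (a step that is already met when the one before it is completed fails the run):
1. the screw is turned clockwise until its line matches the ring's line (angle between the x axis of clamp_screw and the x axis of index_ring, either way round below 0.16 rad and horizontal distance between screw_mark and ring_mark below 0.018 m), for 0.2 s.
2. the slide is pressed home against the front stop (4 N or more) with the lines still matching (all of step 1 and x of sample_slide in the frame of front_stop below 0.094 m and contact force between sample_slide and front_stop above 4 N), for 0.2 s.
At the end, for the whole second after the job is handed in: The screw's line matches the ring's within 0.16 rad (9 degrees); the slide lies flat in its channel, released and at rest, left at the front stop: its origin no more than 94 mm along x from the stop's (home is 82 to 92 mm, as the pad is set) (all of step 1 and x of sample_slide in the frame of front_stop below 0.094 m and z of sample_slide in the frame of bed below 0.019 m and linear speed of sample_slide below 0.01 m/s and contact force between the fingers and sample_slide below 0.1 N); the robot touches nothing.
It fails at once if the slide strikes or presses the front stop with more than 18 N (contact force between sample_slide and front_stop above 18 N).
It fails at once if the screw is strained: pressed or pulled along its axis until the sprung thread bush gives 3.5 mm (17 N) (value of joint thread_bush above 0.0035 m or value of joint thread_bush below -0.0035 m).
It fails at once if the slide is lifted more than 5 mm out of its channel (z of sample_slide in the frame of bed above 0.021 m).
It fails at once if a bystander is moved more than 25 mm (distance of any of gear, spare_bolt, brush, screwdriver, bottle, jar, cartridge from where it was at the start of the episode above 0.025 m).
It also fails if it takes over 67 s, if anything falls off the work surface, if the arm or the gripper's body presses on something with over 40 N, if the wrist force passes 120 N, or if a joint passes its speed limit or range.

## Robot

A 6-joint arm with a two-finger parallel gripper is mounted at the origin on the work surface. World frame = base frame: x ahead of the robot, y to its left, z up, the work surface at z = 0. Lengths are in m, angles in rad, forces in N, time in s.
With the tool pointing down it reaches from about 0.35 to 0.775 m from the base axis. Payload 7.3 kg.
Tool frame: the origin (TCP) lies on the centre line of the jaws, within the pads' length; the fingertips stand 11 mm ahead of it and the grasp point (between the pads) lies 8 mm behind it; z points along the fingers, y is the direction in which the jaws open and shut (so a half turn about z gives the same grasp; the last joint's range is limited). The gripper opens to 92 mm and grips with 3 to 60 N. Pads are 19 mm wide; open, the fingers measure 130 mm over their backs; the gripper's body (75 mm by 190 mm) begins 47 mm behind the grasp point.
Start: joints at [-1.266, 0.342, 1.524, -0, 1.275, -0.146], TCP at [0.229, -0.473, 0.238] pointing down, gripper open.
Joint ranges: [-2.53, 2.53], [-0.77, 2.02], [0.04, 2.7], [-1, 4.14], [0.28, 2.66], [-3.11, 3.11]. Speed limits (rad/s): [2.57, 2.57, 3.14, 3.14, 3.14, 3.14].

## Interface

Orientations are given as [roll, pitch, yaw] about the fixed x, y, z axes, in that order (R = Rz(yaw) Ry(pitch) Rx(roll)).
In Python, from cell import robot gives the robot as it stands.
- The arm moves only by the tool jog_arm, never from a script. Its argument "deltas" is one flat list of numbers, 6 for each row, row after row: the shift along the world's x, y, z in units of 0.1 m (1.0 is 0.1 m), then the turn, a rotation vector about the world's x, y, z in units of 90 degrees (1.0 is 90 degrees). A call has 1 to 5 rows; each row is the pose to reach, as a shift and turn from the pose commanded when the call began; what a row does not reach only later rows make up. A row lasts 1/12 s, in which the tool goes at most 41.7 mm and 7.16 degrees, less where a joint would pass 70% of its speed; a pose out of reach is approached as far as the arm can. A call with a number of a shift or a turn outside -1 to 1 is refused whole. A call with a gripper value outside its range is refused whole. "claw" is the opening, from 0 (shut) to 1 (fully open), set as the call begins (left out, the last holds). The fingers move at their own pace and stop on an object; "newtons" is the grip in N (left out, the last holds). Time passes only in rows, so rows that repeat a pose let the fingers close. It gives the time, the measured TCP pose, the force and the opening at its end, in the units of the state.
- robot.observe(): the state, without advancing time (a new reading comes with each control period).
- robot.read_camera(name): name is "scene" or "top"; returns the picture (480x640x3 uint8, red, green, blue); there is no depth.
- robot.camera_params(name): a dict with "fx", "fy", "cx", "cy" (pixels), "k1" (the pictures are not rectified: a ray, as slopes to the right and down, at radius r is drawn at 1 + k1 r^2 times it, then the intrinsics apply), "R" (3x3) and "t" (3): a world point X has camera coordinates R X + t. Camera axes: x right, y down, z forward; pixel columns grow to the right and rows downward; lengths in m; the calibration is good to about 2 mm. A picture is of the moment at which its call begins. camera_params takes no time and is no camera call.
- robot.hand_in(): hands the job in, once; it reports no verdict.
The state is a dict: "time": time; "qpos": joint angles; "qvel": joint speeds; "joint_efforts": joint torques, N m; "tool_pos": TCP position; "tool_rot": TCP orientation; "contact_force": force on the tool from outside, world axes, zero at the start; "torque": the same for the moment, N m; "opening": finger opening in m.
Only numpy, scipy, OpenCV 4.12 (cv2) and the standard library are available. Lean on these libraries where they do the work, as an engineer would, in place of code of your own. Each camera call takes 0.05 s, during which the arm holds its last target. There are 200 camera calls.

## Working session

There is one attempt and no reset: what is moved stays moved. The work goes in short steps, Python scripts to look and compute and a tool call to move; the robot and the scene stay as the last step left them, time stands still between calls to the robot, and variables do not carry over. Pictures are saved under pics/ and viewed, about 8 in all and at most 12, crops included, and the job is handed in when it is done.

Besides the shell and the picture viewer there is one more tool, called after "Emit:" by a JSON object that holds its "name" and its "arguments", one argument or row to a line. jog_arm: Moves the arm, as the interface text tells. Its arguments: {"type":"object","properties":{"deltas":{"type":"array","items":{"type":"number"}},"claw":{"type":"number"},"newtons":{"type":"number"}},"required":["deltas"]}

```bash
mkdir -p pics; python3 - <<'E'
from cell import robot
import cv2
for n in("scene","top"):
    im=robot.read_camera(n); cv2.imwrite(f"pics/{n}0.png",im[:,:,::-1]); p=robot.camera_params(n); print(n,p)
o=robot.observe();print(o)
E
```

```text
scene {'fx': 506.6197368142911, 'fy': 506.6197368142911, 'cx': 314.94369633332764, 'cy': 246.8290312477084, 'k1': -0.031852012425088845, 'R': array([[ 0.78297306,  0.62205306, -0.00178603],
       [ 0.53196241, -0.67105946, -0.5164254 ],
       [-0.32244253,  0.40339708, -0.85633032]]), 't': array([-0.41953983, -0.17281094,  1.30884522])}
top {'fx': 607.4604102788303, 'fy': 607.4604102788303, 'cx': 321.63266905740636, 'cy': 235.36509273484245, 'k1': -0.015986960221321542, 'R': array([[-2.77682949e-02, -9.99614033e-01,  8.40711519e-04],
       [-9.96883312e-01,  2.76302912e-02, -7.38933612e-02],
       [ 7.38416117e-02, -2.88998393e-03, -9.97265794e-01]]), 't': array([0.0653577 , 0.47196073, 1.65134668])}
{'time': 0.1, 'qpos': array([-1.26601040e+00,  3.42645979e-01,  1.52490021e+00, -4.39369974e-06,
        1.27540829e+00, -1.45988858e-01]), 'qvel': array([ 0.00024822, -0.00275228, -0.00199052,  0.00070332,  0.00045403,
        0.00037039]), 'joint_efforts': array([ 1.34029557e-03, -4.32006383e+01, -2.44695032e+01,  7.19540985e-02,
        5.26067172e-02, -6.29418787e-05]), 'tool_pos': array([ 0.22864365, -0.47221674,  0.23712555]), 'tool_rot': array([-3.14024470e+00, -1.93949445e-04,  4.50775938e-01]), 'contact_force': array([-0.50227697,  0.36070703,  0.14813458]), 'torque': array([ 0.04374802, -0.02171655,  0.04593649]), 'opening': 0.091765599803822}
```

View pics/scene0.png

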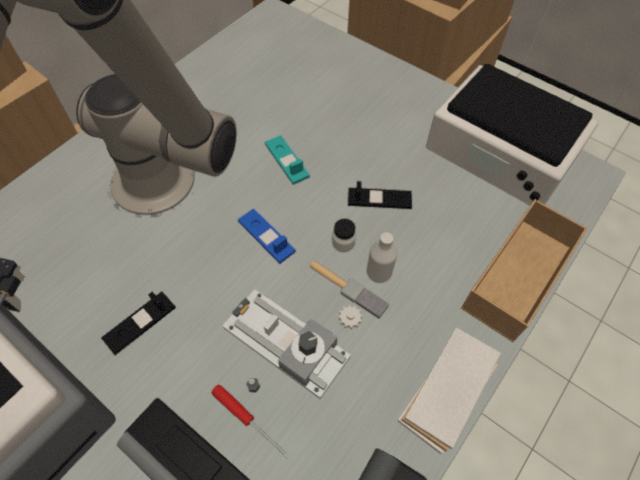

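View pics/top0.png

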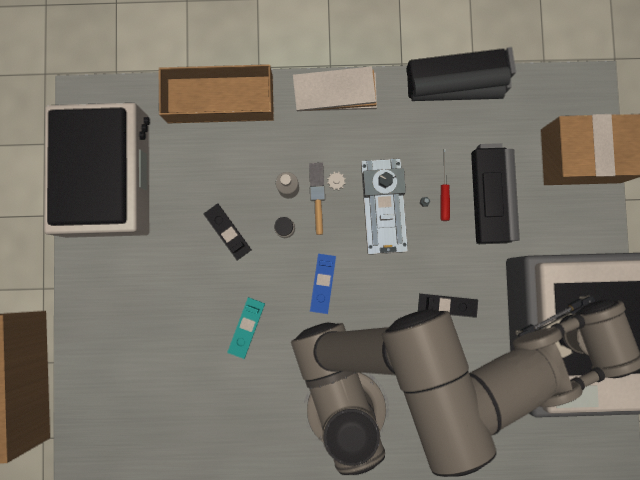

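The scene shows the bed with the screw at about (308,342) and the tab at (272,323). In the top view the screw is at (385,180) and the bed's front at about (387,252). I'll zoom in on both.

```bash
cat > h.py <<'E'
from cell import robot
import cv2, numpy as np
def proj(n,X):
    p=robot.camera_params(n); c=np.atleast_2d(X)@p['R'].T+p['t']; s=c[:,:2]/c[:,2:]
    s=s*(1+p['k1']*(s**2).sum(1,keepdims=True)); return s*[p['fx'],p['fy']]+[p['cx'],p['cy']]
def ray(n,uv,z):
    p=robot.camera_params(n); d=(np.atleast_2d(np.float64(uv))-[p['cx'],p['cy']])/[p['fx'],p['fy']]; s=d.copy()
    for _ in range(10): s=d/(1+p['k1']*(s**2).sum(1,keepdims=True))
    D=np.c_[s,np.ones(len(s))]@p['R']; C=-p['R'].T@p['t']
    return C+D*((z-C[2])/D[:,2])[:,None]
E
python3 - <<'E'
import cv2,numpy as np
from h import *
a=cv2.imread('pics/top0.png')[155:260,350:420]; b=cv2.imread('pics/scene0.png')[285:395,220:355]
a=cv2.resize(a,None,fx=5,fy=5,interpolation=cv2.INTER_CUBIC);b=cv2.resize(b,None,fx=3.2,fy=3.2,interpolation=cv2.INTER_CUBIC)
o=np.zeros((525,350+b.shape[1],3),np.uint8);o[:,:350]=a;o[:b.shape[0],350:]=b
cv2.imwrite('pics/z0.png',o);print(o.shape)
E
```

```text
(525, 782, 3)
```

View pics/z0.png

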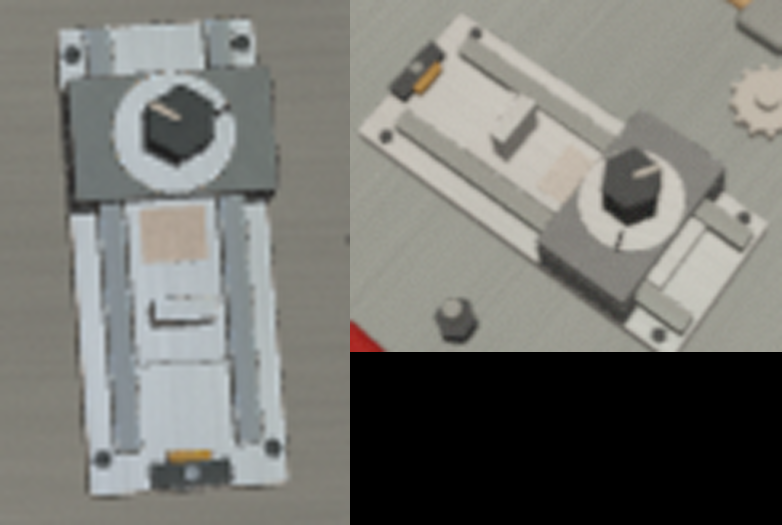

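The top crop shows the head's line ending at crop (150,104), the ring's line at (222,110) and the tab top at about (182,300). In the scene crop the screw's line points right and the ring's points down. Now to turn these into world positions.

```bash
python3 - <<'E'
from h import *
np.set_printoptions(precision=4,suppress=True)
T=lambda l:np.float64(l)/5+[349.6,154.6]
S=lambda l:(np.float64(l)-[350,0])/3.2+[219.7,284.7]
c=ray('top',T([(57,30),(250,18),(288,480),(90,495)]),.016);print('base',c)
f=(c[2]+c[3])/2;b=(c[0]+c[1])/2;d=b-f;print('len',np.linalg.norm(d));yaw=np.arctan2(d[1],d[0]);print('yaw',yaw)
u=d/np.linalg.norm(d);print('axis from base',(f+u*.19+b-u*.07)/2)
im=cv2.imread('pics/top0.png');hsv=cv2.cvtColor(im,cv2.COLOR_BGR2HSV)
print('ring ctr(top,ell)',ray('top',T([(175,132)]),.068))
rc=(f+u*.19+b-u*.07)/2
for n,g,h,e,r,t in(('top',T,[(179,117)],[(150,104)],[(222,110)],[(182,299)]),('scene',S,[(633,171)],[(660,165)],[(619,241)],[(518,112)])):
    H=ray(n,g(h),.107);E=ray(n,g(e),.107);R=ray(n,g(r),.068);t=ray(n,g(t),.066)
    print(n,'head',H,'mark',E,'ring',R,'tab',t)
    print(' head-line ang',np.arctan2(*(E-H)[0,1::-1]),'ring ang',np.arctan2(*(R-H)[0,1::-1]))
# dark head centroid from each view
for n,(x0,y0,x1,y1) in(('top',(372,165,400,192)),('scene',(290,325,335,365))):
    im=cv2.imread(f'pics/{n}0.png'); g=im[y0:y1,x0:x1].max(2); k=cv2.connectedComponentsWithStats((g<75).astype(np.uint8)); i=1+k[2][1:,4].argmax();print(n,'dark',k[2][i],k[3][i]+[x0,y0])
# predicted
ex=np.array([np.cos(yaw),np.sin(yaw),0])
for n in('top','scene'): print(n,'pred head/ring px', proj(n,np.array([[rc[0],rc[1],.107],[rc[0],rc[1],.071],[rc[0],rc[1],.068]])))
E
```

```text
base [[ 0.6787 -0.0628  0.016 ]
 [ 0.6825 -0.1702  0.016 ]
 [ 0.4253 -0.1814  0.016 ]
 [ 0.4201 -0.0724  0.016 ]]
len 0.2581639088360697
yaw 0.04053469888364707
axis from base [ 0.6116 -0.1193  0.016 ]
ring ctr(top,ell) [[ 0.6113 -0.1205  0.068 ]]
top head [[ 0.6129 -0.1186  0.107 ]] mark [[ 0.6202 -0.1037  0.107 ]] ring [[ 0.6226 -0.1462  0.068 ]] tab [[ 0.5214 -0.1213  0.066 ]]
 head-line ang 1.1169956410828767 ring ang -1.2336284920596294
scene head [[ 0.6119 -0.1164  0.107 ]] mark [[ 0.6222 -0.1034  0.107 ]] ring [[ 0.6238 -0.1457  0.068 ]] tab [[ 0.519  -0.1193  0.066 ]]
 head-line ang 0.9014840423408081 ring ang -1.1841379047409755
top dark [  7   7  15  16 140] [385.4357 180.0929]
scene dark [ 9 20 17 10 93] [307.1398 349.6989]
top pred head/ring px [[385.6777 178.4939]
 [384.2535 180.742 ]
 [384.1376 180.9249]]
scene pred head/ring px [[307.0918 339.1604]
 [307.3668 345.6895]
 [307.3889 346.2153]]
```

The axis is at about (0.612, -0.119). The screw's line is at about 1.02 rad and the ring's at about -1.17, so it needs roughly 2.19 rad clockwise. I'll grip with tool yaw about 2.06, which ends near -0.13.

Emit:
{"name": "jog_arm", "arguments": {
  "deltas": [0.958, 0.885, 0, 0, 0, 0.256, 0.958, 0.885, 0, 0, 0, 0.256, 0.958, 0.885, 0, 0, 0, 0.256, 0.958, 0.885, 0, 0, 0, 0.256],
  "claw": 1
}}

```text
time: 0.43
tool_pos: [0.3279, -0.3798, 0.2375]
tool_rot: [-3.141, -0.003, 0.863]
contact_force: [-1.1, 0.4, 1.0]
opening: 0.0916
```

Emit:
{"name": "jog_arm", "arguments": {
  "deltas": [0.958, 0.885, 0, 0, 0, 0.256, 0.958, 0.885, 0, 0, 0, 0.256, 0.958, 0.885, 0, 0, 0, 0.256, 0.958, 0.885, 0, 0, 0, 0.256]
}}

```text
time: 0.77
tool_pos: [0.4236, -0.2914, 0.2375]
tool_rot: [3.141, -0.002, 1.265]
contact_force: [-1.1, 0.5, 0.5]
opening: 0.092
```

Emit:
{"name": "jog_arm", "arguments": {
  "deltas": [0.958, 0.885, 0, 0, 0, 0.256, 0.958, 0.885, 0, 0, 0, 0.256, 0.958, 0.885, 0, 0, 0, 0.256, 0.958, 0.885, 0, 0, 0, 0.256]
}}

```text
time: 1.1
tool_pos: [0.5194, -0.2032, 0.2373]
tool_rot: [3.14, -0.002, 1.667]
contact_force: [-0.2, 1.0, -0.9]
opening: 0.0916
```

Emit:
{"name": "jog_arm", "arguments": {
  "deltas": [0.958, 0.885, 0, 0, 0, 0.256, 0.958, 0.885, 0, 0, 0, 0.256, 0.958, 0.885, 0, 0, 0, 0.256, 0.958, 0.885, 0, 0, 0, 0.256, 0.958, 0.885, 0, 0, 0, 0.256]
}}

```text
time: 1.52
tool_pos: [0.6128, -0.1172, 0.2366]
tool_rot: [-3.141, -0.001, 2.062]
contact_force: [-0.9, 0.2, -0.9]
opening: 0.0918
```

Emit:
{"name": "jog_arm", "arguments": {
  "deltas": [-0.008, -0.018, -0.4, 0, 0, 0, -0.008, -0.018, -0.8, 0, 0, 0, -0.008, -0.018, -0.8, 0, 0, 0]
}}

```text
time: 1.77
tool_pos: [0.6058, -0.1208, 0.1501]
tool_rot: [-3.131, -0.01, 2.055]
contact_force: [-2.1, -0.1, -1.9]
opening: 0.0918
```

Emit:
{"name": "jog_arm", "arguments": {
  "deltas": [0, 0, -0.3, 0, 0, 0, 0, 0, -0.64, 0, 0, 0, 0, 0, -0.64, 0, 0, 0]
}}

```text
time: 2.02
tool_pos: [0.6074, -0.1209, 0.0894]
tool_rot: [-3.134, -0.007, 2.056]
contact_force: [-1.0, -0.2, -0.9]
opening: 0.092
```

Emit:
{"name": "jog_arm", "arguments": {
  "deltas": [0, 0, 0, 0, 0, 0, 0, 0, 0, 0, 0, 0, 0, 0, 0, 0, 0, 0, 0, 0, 0, 0, 0, 0, 0, 0, 0, 0, 0, 0],
  "claw": 0.48,
  "newtons": 10
}}

```text
time: 2.43
tool_pos: [0.6119, -0.1206, 0.0955]
tool_rot: [3.14, 0.002, 2.059]
contact_force: [-0.1, 0.1, -0.5]
opening: 0.0631
```

```bash
python3 - <<'E'
from h import *
a=cv2.resize(robot.read_camera('scene')[275:385,240:375,::-1],None,fx=4,fy=4,interpolation=cv2.INTER_CUBIC)
cv2.imwrite('pics/g1.png',a);print(robot.observe())
E
```

```text
{'time': 2.4833, 'qpos': array([-3.17417795e-01,  6.52514270e-01,  1.41871151e+00,  2.83207782e-05,
        1.06829218e+00, -8.05889197e-01]), 'qvel': array([ 0.0019992 ,  0.0090143 ,  0.00829572,  0.00069652, -0.00292409,
       -0.00048228]), 'joint_efforts': array([-8.06361018e-02, -5.56601679e+01, -2.18214995e+01,  2.20980705e-02,
        8.07262352e-02,  1.49964701e-03]), 'tool_pos': array([ 0.6116747 , -0.12052578,  0.09509478]), 'tool_rot': array([3.14013806e+00, 1.47957667e-03, 2.05925304e+00]), 'contact_force': array([-0.08584759,  1.15941655, -0.61506851]), 'torque': array([ 0.00540103, -0.1045973 , -0.01791717]), 'opening': 0.05879310652054249}
```

View pics/g1.png

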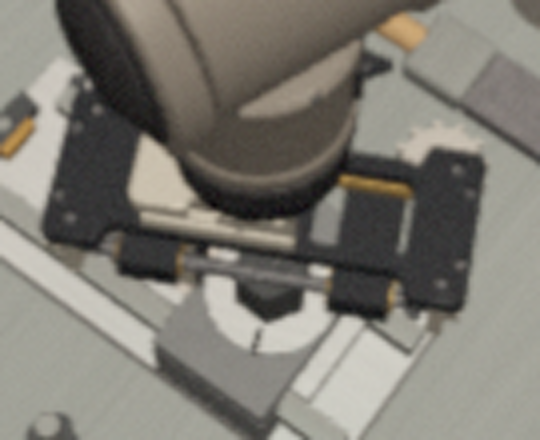

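The head at crop (268,290) sits midway between the two fingers, and the ring line shows at (257,340). I'll close gently.

Emit:
{"name": "jog_arm", "arguments": {
  "deltas": [0, 0, 0, 0, 0, 0, 0, 0, 0, 0, 0, 0, 0, 0, 0, 0, 0, 0, 0, 0, 0, 0, 0, 0, 0, 0, 0, 0, 0, 0],
  "claw": 0,
  "newtons": 15
}}

```text
time: 2.9
tool_pos: [0.6123, -0.1197, 0.094]
tool_rot: [3.139, 0.001, 2.06]
contact_force: [4.8, 2.8, -0.2]
opening: 0.0341
```

Emit:
{"name": "jog_arm", "arguments": {
  "deltas": [0, 0, 0, 0, 0, 0, 0, 0, 0, 0, 0, 0, 0, 0, 0, 0, 0, 0, 0, 0, 0, 0, 0, 0, 0, 0, 0, 0, 0, 0]
}}

```text
time: 3.32
tool_pos: [0.6123, -0.1197, 0.094]
tool_rot: [3.139, 0.001, 2.06]
contact_force: [5.2, 3.3, -0.1]
opening: 0.0344
```

```bash
python3 - <<'E'
from h import *
o=robot.observe();print({k:o[k] for k in('time','tool_pos','tool_rot','contact_force','torque','opening')})
E
```

```text
{'time': 3.3167, 'tool_pos': array([ 0.61231197, -0.11968435,  0.09397335]), 'tool_rot': array([3.13908719e+00, 7.30932988e-04, 2.05978875e+00]), 'contact_force': array([ 5.15000445,  3.27132642, -0.10924496]), 'torque': array([ 0.4847018 , -0.65086857,  0.09957594]), 'opening': 0.03441349094226599}
```

Gripped across the flats (34.4 mm) with a small off-centre load. I'll re-centre, firm the grip, then turn a little.

Emit:
{"name": "jog_arm", "arguments": {
  "deltas": [0.007, 0.004, 0, 0, 0, 0, 0.007, 0.004, 0, 0, 0, 0, 0.007, 0.004, 0, 0, 0, 0],
  "newtons": 35
}}

```text
time: 3.57
tool_pos: [0.6124, -0.1197, 0.0939]
tool_rot: [3.14, 0.0, 2.06]
contact_force: [4.0, 2.6, -0.3]
opening: 0.0338
```

Emit:
{"name": "jog_arm", "arguments": {
  "deltas": [0, 0, 0.0013, 0, 0, -0.028, 0, 0, 0.0026, 0, 0, -0.056, 0, 0, 0.0039, 0, 0, -0.083, 0, 0, 0.0052, 0, 0, -0.111, 0, 0, 0.0052, 0, 0, -0.111]
}}

```text
time: 3.98
tool_pos: [0.6123, -0.1197, 0.0944]
tool_rot: [3.14, 0.0, 1.883]
contact_force: [4.2, 3.5, -0.1]
opening: 0.0338
```

```bash
python3 - <<'E'
from h import *
o=robot.observe();print({k:o[k] for k in('time','tool_pos','tool_rot','contact_force','torque','opening')})
E
```

```text
{'time': 3.9833, 'tool_pos': array([ 0.61226457, -0.11971693,  0.0944341 ]), 'tool_rot': array([3.14048053e+00, 3.39974238e-05, 1.88327725e+00]), 'contact_force': array([ 4.22065528,  3.52709845, -0.11324103]), 'torque': array([ 0.39578807, -0.61301097, -0.0953713 ]), 'opening': 0.03382002576797891}
```

Emit:
{"name": "jog_arm", "arguments": {
  "deltas": [0.004, 0.003, 0.0033, 0, 0, -0.07, 0.004, 0.003, 0.0065, 0, 0, -0.139, 0.004, 0.003, 0.0098, 0, 0, -0.209, 0.004, 0.003, 0.0131, 0, 0, -0.278, 0.004, 0.003, 0.0131, 0, 0, -0.278]
}}

```text
time: 4.4
tool_pos: [0.6121, -0.1197, 0.0957]
tool_rot: [-3.141, -0.0, 1.445]
contact_force: [2.1, 1.6, 1.0]
opening: 0.0335
```

Emit:
{"name": "jog_arm", "arguments": {
  "deltas": [0, 0, 0.0033, 0, 0, -0.07, 0, 0, 0.0065, 0, 0, -0.139, 0, 0, 0.0098, 0, 0, -0.209, 0, 0, 0.0131, 0, 0, -0.278, 0, 0, 0.0131, 0, 0, -0.278]
}}

```text
time: 4.82
tool_pos: [0.6119, -0.1196, 0.0969]
tool_rot: [-3.141, 0.0, 1.012]
contact_force: [0.3, 1.9, 1.2]
opening: 0.0337
```

```bash
python3 - <<'E'
from h import *
o=robot.observe();print({k:o[k] for k in('time','tool_pos','tool_rot','contact_force','torque','opening')})
E
```

```text
{'time': 4.8167, 'tool_pos': array([ 0.6119038 , -0.11956687,  0.09692016]), 'tool_rot': array([-3.14080896e+00,  9.67620700e-05,  1.01158021e+00]), 'contact_force': array([0.33071657, 1.8965066 , 1.15686918]), 'torque': array([ 0.37405972, -0.0179399 , -0.14710646]), 'opening': 0.03374791885529692}
```

Emit:
{"name": "jog_arm", "arguments": {
  "deltas": [0, 0, 0.0035, 0, 0, -0.07, 0, 0, 0.007, 0, 0, -0.139, 0, 0, 0.0105, 0, 0, -0.209, 0, 0, 0.014, 0, 0, -0.278, 0, 0, 0.014, 0, 0, -0.278]
}}

```text
time: 5.23
tool_pos: [0.6118, -0.1194, 0.0982]
tool_rot: [-3.14, 0.001, 0.577]
contact_force: [-1.0, 2.2, 1.1]
opening: 0.0341
```

Emit:
{"name": "jog_arm", "arguments": {
  "deltas": [0, 0, 0.0035, 0, 0, -0.07, 0, 0, 0.007, 0, 0, -0.139, 0, 0, 0.0105, 0, 0, -0.209, 0, 0, 0.014, 0, 0, -0.278, 0, 0, 0.014, 0, 0, -0.278]
}}

```text
time: 5.65
tool_pos: [0.6118, -0.1192, 0.0996]
tool_rot: [-3.14, 0.001, 0.141]
contact_force: [-0.8, 3.5, 1.9]
opening: 0.0332
```

```bash
python3 - <<'E'
from h import *
a=cv2.resize(robot.read_camera('scene')[310:370,265:345,::-1],None,fx=8,fy=8,interpolation=cv2.INTER_CUBIC)
cv2.imwrite('pics/g2.png',a)
o=robot.observe();print({k:o[k] for k in('time','tool_pos','tool_rot','contact_force','torque','opening')})
E
```

```text
{'time': 5.7, 'tool_pos': array([ 0.61177549, -0.11916441,  0.09952141]), 'tool_rot': array([-3.14044365e+00,  9.72029503e-04,  1.45626779e-01]), 'contact_force': array([-0.08631788,  4.92982186,  2.29607178]), 'torque': array([ 1.0032614 ,  0.15005109, -0.13338821]), 'opening': 0.03405394872947089}
```

View pics/g2.png

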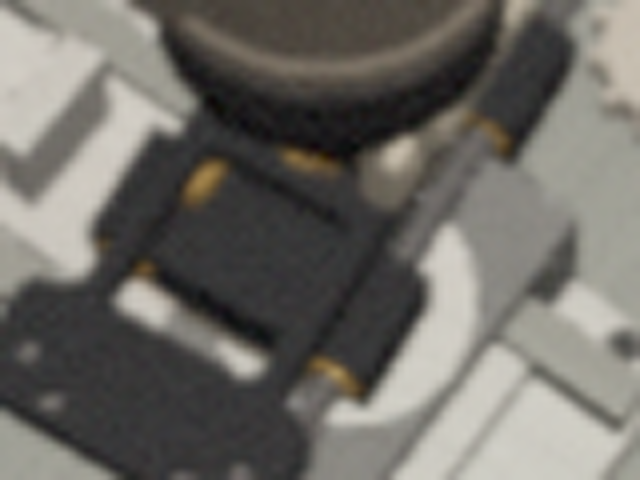

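The hand hides the head, so I'll finish by the measured angle. About 0.26 rad remains; then release and look.

Emit:
{"name": "jog_arm", "arguments": {
  "deltas": [0, 0.002, 0.004, 0, 0, -0.055, 0, 0.004, 0.008, 0, 0, -0.11, 0, 0.004, 0.0115, 0, 0, -0.168, 0, 0.004, 0.0115, 0, 0, -0.168, 0, 0.004, 0.0115, 0, 0, -0.168]
}}

```text
time: 6.12
tool_pos: [0.6119, -0.119, 0.1006]
tool_rot: [-3.141, 0.001, -0.118]
contact_force: [-0.9, 3.5, 1.5]
opening: 0.0337
```

Emit:
{"name": "jog_arm", "arguments": {
  "deltas": [0, 0, 0, 0, 0, 0, 0, 0, 0, 0, 0, 0, 0, 0, 0, 0, 0, 0, 0, 0, 0, 0, 0, 0, 0, 0, 0, 0, 0, 0],
  "claw": 0.8
}}

```text
time: 6.53
tool_pos: [0.6123, -0.1196, 0.1008]
tool_rot: [3.141, -0.0, -0.125]
contact_force: [0.1, 0.2, 0.4]
opening: 0.0622
```

Emit:
{"name": "jog_arm", "arguments": {
  "deltas": [0, 0, 0.3, 0, 0, 0, 0, 0, 0.7, 0, 0, 0, 0, 0, 1.0, 0, 0, 0, 0, 0, 1, 0, 0, 0]
}}

```text
time: 6.87
tool_pos: [0.6153, -0.1204, 0.2083]
tool_rot: [3.139, -0.013, -0.125]
contact_force: [1.0, 0.3, 0.1]
opening: 0.0735
```

Emit:
{"name": "jog_arm", "arguments": {
  "deltas": [-0.4, 0, 0, 0, 0, 0, -0.8, 0, 0, 0, 0, 0, -0.95, 0, 0, 0, 0, 0.102, -0.95, 0, 0, 0, 0, 0.102]
}}

```text
time: 7.2
tool_pos: [0.5138, -0.119, 0.2008]
tool_rot: [-3.141, 0.002, 0.04]
contact_force: [0.6, -1.0, 0.9]
opening: 0.0737
```

```bash
python3 - <<'E'
from h import *
s=robot.read_camera('scene')[:,:,::-1];t=robot.read_camera('top')[:,:,::-1]
cv2.imwrite('pics/s3.png',s);cv2.imwrite('pics/t3.png',t)
a=cv2.resize(s[310:370,265:345],None,fx=5,fy=5,interpolation=cv2.INTER_CUBIC)
b=cv2.resize(t[155:260,350:420],None,fx=5,fy=5,interpolation=cv2.INTER_CUBIC)
o=np.zeros((525,750,3),np.uint8);o[:300,350:]=a;o[:,:350]=b;cv2.imwrite('pics/g3.png',o)
E
```

```text
(no output)
```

View pics/g3.png

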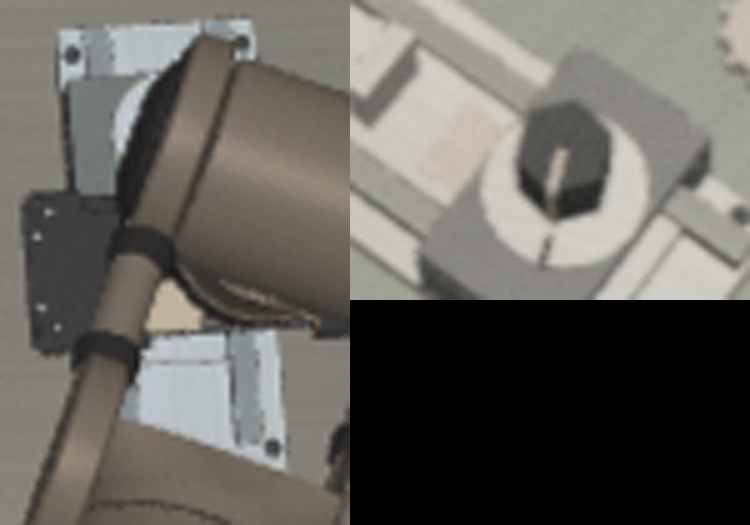

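In the scene crop the head's line runs from (561,150) to its corner at about (555,193), and the ring's line from (548,238) to (543,267). They look nearly matched; I'll compute the angles.

```bash
python3 - <<'E'
from h import *
S=lambda l:(np.float64(l)-[350,0])/5+[264.6,309.6]
c=np.array([.612,-.1195,0]);h=.1138
H=ray('scene',S([(561,150),(556,188)]),h);R=ray('scene',S([(548,238),(543,267)]),.068)
an=lambda v:np.arctan2(v[1],v[0])
print(H,R,'head line',an(H[1]-H[0]),'from c',[an(p-c) for p in H],'ring',an(R[1]-R[0]),[an(p-c) for p in R],np.linalg.norm(R-c,axis=1))
# head hexagon in scene: predicted marks for candidate angles
for d in(-1.0,-1.1,-1.2,-1.3):
    e=np.array([np.cos(d),np.sin(d)])
    P=np.array([[*(c[:2]+.018*e),h],[*(c[:2]+.03*e),.068],[*c[:2],h]])
    print(d,(proj('scene',P)-[264.6,309.6])*5+[350,0])
E
```

```text
[[ 0.61340159 -0.12225825  0.1138    ]
 [ 0.62143552 -0.13521176  0.1138    ]] [[ 0.62086024 -0.14075912  0.068     ]
 [ 0.62672208 -0.15107549  0.068     ]] head line -1.0156471591049119 from c [np.float64(-1.1006534811668418), np.float64(-1.029980787394849)] ring -1.054081112109784 [np.float64(-1.1759142390201642), np.float64(-1.1345110750452454)] [0.07179453 0.07640518]
-1.0 [[557.53654668 187.33607021]
 [556.15863711 256.98412476]
 [562.68460068 142.4622024 ]]
-1.1 [[552.83917803 186.65546236]
 [548.5949923  255.87197234]
 [562.68460068 142.4622024 ]]
-1.2 [[548.24289859 185.52949525]
 [541.19650066 254.03285307]
 [562.68460068 142.4622024 ]]
-1.3 [[543.79480483 183.97004497]
 [534.04011348 251.48678416]
 [562.68460068 142.4622024 ]]
```

The estimates differ by about 0.1 rad, so I'll clear the top view and measure at sub-pixel level.

Emit:
{"name": "jog_arm", "arguments": {
  "deltas": [-1, -1, 0, 0, 0, 0, -1, -1, 0, 0, 0, 0, -1, -1, 0, 0, 0, 0, -1, -1, 0, 0, 0, 0]
}}

```text
time: 7.63
tool_pos: [0.415, -0.2218, 0.2007]
tool_rot: [3.14, 0.001, 0.032]
contact_force: [0.5, -0.9, 0.2]
opening: 0.0733
```

Emit:
{"name": "jog_arm", "arguments": {
  "deltas": [-0.4, -1, 0, 0, 0, 0, -0.4, -1, 0, 0, 0, 0, -0.4, -1, 0, 0, 0, 0, -0.4, -1, 0, 0, 0, 0]
}}

```text
time: 7.97
tool_pos: [0.3762, -0.3239, 0.2007]
tool_rot: [3.139, -0.0, 0.029]
contact_force: [0.6, -1.0, -0.4]
opening: 0.0738
```

```bash
python3 - <<'E'
from h import *
N=6
t=np.mean([robot.read_camera('top').astype(float) for _ in range(N)],0)[:,:,::-1]
s=np.mean([robot.read_camera('scene').astype(float) for _ in range(N)],0)[:,:,::-1]
np.savez('pics/a4.npz',t=t,s=s)
a=cv2.resize(t[165:200,365:410],None,fx=9,fy=9,interpolation=cv2.INTER_CUBIC).clip(0,255)
b=cv2.resize(s[322:362,288:330],None,fx=9,fy=9,interpolation=cv2.INTER_CUBIC).clip(0,255)
o=np.zeros((360,405+378,3));o[:315,:405]=a;o[:,405:]=b;cv2.imwrite('pics/g4.png',o)
# warp each view's plane (top of head / ring) to an overhead map 0.25 mm per px, centred at the axis
c=np.array([.612,-.1195])
E
```

```text
[ WARN:0@6.168] global loadsave.cpp:1063 imwrite_ Unsupported depth image for selected encoder is fallbacked to CV_8U.
```

View pics/g4.png

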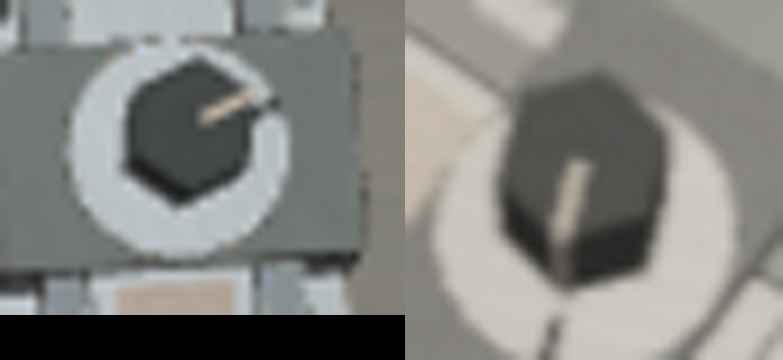

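The top crop shows the head's line from (205,121) to (255,93), with the ring's line just beyond at (270,103). In the scene crop the line goes from (580,162) to (557,235), with the ring's line at (553,322)–(545,358). Next, a sub-pixel fit.

```bash
python3 - <<'E'
from h import *
z=np.load('pics/a4.npz');c=np.array([.612,-.1195,0]);an=lambda v:round(float(np.arctan2(v[1],v[0])),3)
for n,im,org,hp,rp in(('top',z['t'],(365,165),[(203,122),(257,92)],[(270,103)]),('scene',z['s'],(288-45,322),[(580,162),(558,228)],[(553,322),(545,358)])):
    f=lambda l:(np.float64(l)+.5)/9-.5+org
    H=ray(n,f(hp),.1138);R=ray(n,f(rp),.068)
    print(n,'line dir',an(H[1]-H[0]),'end from c',an(H[1]-c),'ring from c',[an(r-c) for r in R], 'H',H[:,:2],'R',R[:,:2])
    # sub-pixel: beige line pixels = red-blue excess inside the head area
    p0=proj(n,np.array([[*c[:2],.1138]]))[0]; y,x=np.mgrid[:480,:640]; w=(im[:,:,2]-im[:,:,0]); m=(np.hypot(x-p0[0],y-p0[1])<8.5)&(w>12)
    X=ray(n,np.c_[x[m],y[m]],.1138)[:,:2]; W=w[m]; mu=(X*W[:,None]).sum(0)/W.sum(); C=np.cov(X.T,aweights=W); e=np.linalg.eigh(C)[1][:,1]; e*=np.sign(e@(mu-c[:2]))
    print('  fit dir',an(e),'centroid from c',an(mu-c[:2]),mu,m.sum())
    # ring centre from white ring pixels and dark notch by radius 0.022..0.031
    Q=ray(n,np.c_[x.ravel(),y.ravel()],.068)[:,:2].reshape(480,640,2)-c[:2]; r=np.hypot(*np.moveaxis(Q,2,0)); a=np.arctan2(Q[...,1],Q[...,0])
    k=(r>.024)&(r<.031)&(abs(a+1.15)<.45); g=im.mean(2); wt=np.clip(np.median(g[k])-25-g[k],0,None); print('  ring notch ang',round((a[k]*wt).sum()/wt.sum(),3),k.sum(),(wt>0).sum())
E
```

```text
top line dir -1.089 end from c -1.181 ring from c [-1.164] H [[ 0.61136035 -0.12229684]
 [ 0.61971081 -0.13826695]] R [[ 0.62415983 -0.14772903]]
  fit dir -1.147 centroid from c -1.193 [ 0.61631576 -0.13038205] 9
  ring notch ang -1.011 24 9
scene line dir -1.199 end from c -1.163 ring from c [-1.189, -1.166] H [[ 0.61364403 -0.12195189]
 [ 0.61920531 -0.13619679]] R [[ 0.62072347 -0.14121384]
 [ 0.62446827 -0.14858106]]
  fit dir -1.103 centroid from c -1.089 [ 0.61662111 -0.12833402] 19
  ring notch ang -1.158 43 9
```

The head line is at about -1.15 and the ring at about -1.165: matched well inside 0.16 rad, and step 1 has held for more than 0.2 s. Next is the tab, at about (0.520, -0.1227).

Emit:
{"name": "jog_arm", "arguments": {
  "deltas": [0.72, 1, 0, 0, 0, 0, 0.72, 1, 0, 0, 0, 0, 0.72, 1, 0, 0, 0, 0, 0.72, 1, 0, 0, 0, 0],
  "claw": 0.65
}}

```text
time: 8.9
tool_pos: [0.4521, -0.2141, 0.201]
tool_rot: [-3.14, -0.002, 0.04]
contact_force: [-0.9, 0.5, 0.5]
opening: 0.0599
```

Emit:
{"name": "jog_arm", "arguments": {
  "deltas": [0.72, 1, 0, 0, 0, 0, 0.72, 1, 0, 0, 0, 0, 0.72, 1, 0, 0, 0, 0, 0.72, 1, 0, 0, 0, 0]
}}

```text
time: 9.23
tool_pos: [0.5242, -0.1142, 0.2009]
tool_rot: [-3.14, -0.002, 0.04]
contact_force: [-0.6, -0.5, -0.2]
opening: 0.0597
```

Emit:
{"name": "jog_arm", "arguments": {
  "deltas": [0, 0, -0.3, 0, 0, 0, 0, 0, -0.65, 0, 0, 0, 0, 0, -0.9, 0, 0, 0, 0, 0, -0.9, 0, 0, 0, 0, 0, -0.9, 0, 0, 0]
}}

```text
time: 9.65
tool_pos: [0.5206, -0.1194, 0.1103]
tool_rot: [-3.141, 0.002, 0.034]
contact_force: [0.4, -0.7, 0.6]
opening: 0.0595
```

Emit:
{"name": "jog_arm", "arguments": {
  "deltas": [0, 0, 0, 0, 0, 0, 0, 0, 0, 0, 0, 0, 0, 0, 0, 0, 0, 0]
}}

```text
time: 9.9
tool_pos: [0.5222, -0.1198, 0.1126]
tool_rot: [3.14, -0.003, 0.034]
contact_force: [0.9, -0.6, -0.4]
opening: 0.0598
```

```bash
python3 - <<'E'
from h import *
o=robot.observe();print({k:o[k] for k in('time','tool_pos','tool_rot','contact_force','torque','opening')})
E
```

```text
{'time': 9.9, 'tool_pos': array([ 0.52220596, -0.11979042,  0.11262025]), 'tool_rot': array([ 3.14018780e+00, -3.10165723e-03,  3.43182907e-02]), 'contact_force': array([ 0.8573586 , -0.58553129, -0.37887195]), 'torque': array([-0.02662698,  0.07841117,  0.0278024 ]), 'opening': 0.05975449251714305}
```

Emit:
{"name": "jog_arm", "arguments": {
  "deltas": [-0.015, -0.027, -0.2, 0, 0, 0.003, -0.015, -0.027, -0.4, 0, 0, 0.003, -0.015, -0.027, -0.59, 0, 0, 0.003, -0.015, -0.027, -0.59, 0, 0, 0.003, -0.015, -0.027, -0.59, 0, 0, 0.003]
}}

```text
time: 10.32
tool_pos: [0.5198, -0.122, 0.0522]
tool_rot: [-3.141, 0.0, 0.039]
contact_force: [0.1, -0.7, -0.3]
opening: 0.0593
```

Emit:
{"name": "jog_arm", "arguments": {
  "deltas": [0, 0, 0, 0, 0, 0, 0, 0, 0, 0, 0, 0, 0, 0, 0, 0, 0, 0, 0, 0, 0, 0, 0, 0, 0, 0, 0, 0, 0, 0],
  "claw": 0,
  "newtons": 20
}}

```text
time: 10.73
tool_pos: [0.5202, -0.1222, 0.0526]
tool_rot: [3.141, -0.001, 0.039]
contact_force: [-1.4, -0.2, 3.7]
opening: 0.0341
```

Emit:
{"name": "jog_arm", "arguments": {
  "deltas": [0, 0, 0, 0, 0, 0, 0, 0, 0, 0, 0, 0, 0, 0, 0, 0, 0, 0]
}}

```text
time: 10.98
tool_pos: [0.5202, -0.1221, 0.0526]
tool_rot: [3.141, -0.001, 0.039]
contact_force: [-1.5, -0.8, 6.4]
opening: 0.034
```

```bash
python3 - <<'E'
from h import *
s=robot.read_camera('scene')[:,:,::-1];cv2.imwrite('pics/g5.png',cv2.resize(s[275:385,215:350],None,fx=4,fy=4,interpolation=cv2.INTER_CUBIC))
o=robot.observe();print({k:o[k] for k in('time','tool_pos','tool_rot','contact_force','torque','opening')})
E
```

```text
{'time': 11.0333, 'tool_pos': array([ 0.52016215, -0.12213869,  0.05259609]), 'tool_rot': array([ 3.14094268e+00, -1.15062381e-03,  3.92298433e-02]), 'contact_force': array([-0.53188464,  0.0554061 ,  6.03921782]), 'torque': array([-0.0526442 ,  0.18156617, -0.02629815]), 'opening': 0.03384285787890346}
```

View pics/g5.png

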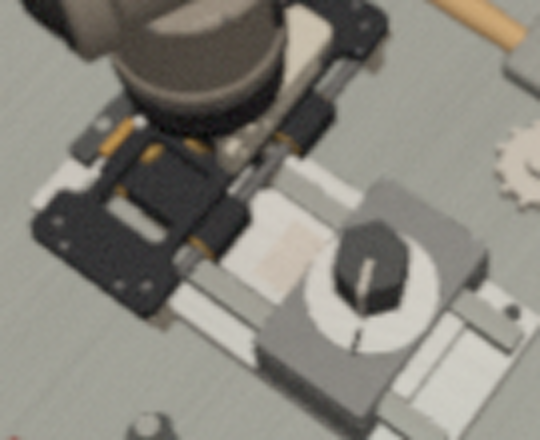

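The hand holds the tab squarely and the head and ring lines still line up, at (367,285) and (357,340). I'll use a light grip so slip limits the push, ease the down-load, and draw out the first 20 mm.

Emit:
{"name": "jog_arm", "arguments": {
  "deltas": [-0.03, -0.001, 0.006, 0, 0, 0, -0.08, -0.003, 0.006, 0, 0, 0, -0.13, -0.005, 0.006, 0, 0, 0, -0.17, -0.007, 0.006, 0, 0, 0, -0.2, -0.008, 0.006, 0, 0, 0],
  "newtons": 8
}}

```text
time: 11.45
tool_pos: [0.4995, -0.1229, 0.0526]
tool_rot: [3.141, -0.001, 0.039]
contact_force: [2.0, 0.5, 1.5]
opening: 0.0339
```

Emit:
{"name": "jog_arm", "arguments": {
  "deltas": [0, 0, 0, 0, 0, 0, 0, 0, 0, 0, 0, 0]
}}

```text
time: 11.62
tool_pos: [0.499, -0.1228, 0.0526]
tool_rot: [-3.142, 0.001, 0.039]
contact_force: [-2.0, -0.4, 6.2]
opening: 0.0341
```

Emit:
{"name": "jog_arm", "arguments": {
  "deltas": [-0.006, 0, 0.003, 0, 0, 0, -0.012, -0.001, 0.003, 0, 0, 0, -0.018, -0.001, 0.003, 0, 0, 0, -0.024, -0.001, 0.003, 0, 0, 0, -0.03, -0.001, 0.003, 0, 0, 0]
}}

```text
time: 12.03
tool_pos: [0.4968, -0.1228, 0.0526]
tool_rot: [3.142, 0.0, 0.039]
contact_force: [2.0, -0.2, 0.1]
opening: 0.0339
```

Emit:
{"name": "jog_arm", "arguments": {
  "deltas": [-0.006, 0, 0, 0, 0, 0, -0.012, -0.001, 0, 0, 0, 0, -0.018, -0.001, 0, 0, 0, 0, -0.024, -0.001, 0, 0, 0, 0, -0.03, -0.001, 0, 0, 0, 0]
}}

```text
time: 12.45
tool_pos: [0.4935, -0.1229, 0.0526]
tool_rot: [-3.142, 0.0, 0.039]
contact_force: [1.2, -1.2, -1.4]
opening: 0.0337
```

Emit:
{"name": "jog_arm", "arguments": {
  "deltas": [-0.006, 0, 0, 0, 0, 0, -0.012, -0.001, 0, 0, 0, 0, -0.018, -0.001, 0, 0, 0, 0, -0.024, -0.001, 0, 0, 0, 0, -0.03, -0.001, 0, 0, 0, 0]
}}

```text
time: 12.87
tool_pos: [0.4905, -0.123, 0.0526]
tool_rot: [-3.142, 0.0, 0.039]
contact_force: [0.9, 0.4, -2.1]
opening: 0.0339
```

Emit:
{"name": "jog_arm", "arguments": {
  "deltas": [-0.006, 0, -0.003, 0, 0, 0, -0.012, -0.001, -0.003, 0, 0, 0, -0.018, -0.001, -0.003, 0, 0, 0, -0.024, -0.001, -0.003, 0, 0, 0, -0.03, -0.001, -0.003, 0, 0, 0]
}}

```text
time: 13.28
tool_pos: [0.488, -0.1233, 0.0526]
tool_rot: [3.141, -0.001, 0.039]
contact_force: [1.9, -0.2, 1.2]
opening: 0.0338
```

Emit:
{"name": "jog_arm", "arguments": {
  "deltas": [-0.006, 0, 0, 0, 0, 0, -0.012, -0.001, 0, 0, 0, 0, -0.018, -0.001, 0, 0, 0, 0, -0.024, -0.001, 0, 0, 0, 0, -0.03, -0.001, 0, 0, 0, 0]
}}

```text
time: 13.7
tool_pos: [0.4849, -0.1234, 0.0526]
tool_rot: [3.141, -0.001, 0.039]
contact_force: [3.3, 0.4, 2.4]
opening: 0.0341
```

Emit:
{"name": "jog_arm", "arguments": {
  "deltas": [-0.006, 0, 0, 0, 0, 0, -0.012, -0.001, 0, 0, 0, 0, -0.018, -0.001, 0, 0, 0, 0, -0.024, -0.001, 0, 0, 0, 0, -0.03, -0.001, 0, 0, 0, 0]
}}

```text
time: 14.12
tool_pos: [0.482, -0.1235, 0.0526]
tool_rot: [3.141, -0.001, 0.039]
contact_force: [4.0, 0.1, 2.7]
opening: 0.0333
```

Emit:
{"name": "jog_arm", "arguments": {
  "deltas": [-0.004, 0, 0.003, 0, 0, 0, -0.008, 0, 0.003, 0, 0, 0, -0.012, 0, 0.003, 0, 0, 0, -0.016, -0.001, 0.003, 0, 0, 0, -0.02, -0.001, 0.003, 0, 0, 0]
}}

```text
time: 14.53
tool_pos: [0.4795, -0.1234, 0.0526]
tool_rot: [-3.141, 0.0, 0.039]
contact_force: [2.1, 0.4, 0.1]
opening: 0.0339
```

```bash
python3 - <<'E'
from h import *
s=robot.read_camera('scene')[:,:,::-1];cv2.imwrite('pics/g6.png',cv2.resize(s[275:385,215:350],None,fx=5,fy=5,interpolation=cv2.INTER_CUBIC))
o=robot.observe();print({k:o[k] for k in('time','tool_pos','contact_force','torque')})
E
```

```text
{'time': 14.5833, 'tool_pos': array([ 0.47946309, -0.12339753,  0.05261799]), 'contact_force': array([1.05348754, 0.80822984, 0.73286673]), 'torque': array([-0.02703746, -0.29633887,  0.0713116 ])}
```

View pics/g6.png

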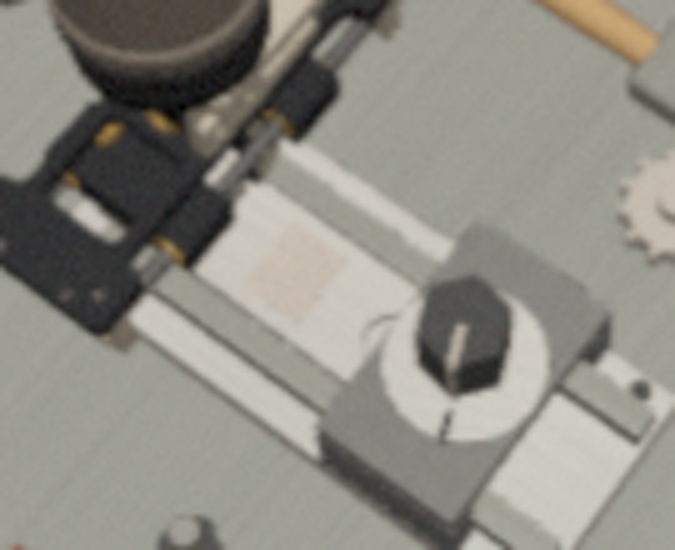

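The slide has come with the hand: its beige patch, now at (295,272), is well clear of the bridge and a hole shows at (385,325). The lines still match. Continuing.

Emit:
{"name": "jog_arm", "arguments": {
  "deltas": [-0.005, 0, 0, 0, 0, 0, -0.01, 0, 0, 0, 0, 0, -0.015, -0.001, 0, 0, 0, 0, -0.02, -0.001, 0, 0, 0, 0, -0.025, -0.001, 0, 0, 0, 0]
}}

```text
time: 15.0
tool_pos: [0.477, -0.1235, 0.0526]
tool_rot: [-3.142, 0.001, 0.039]
contact_force: [1.3, 0.4, 0.3]
opening: 0.034
```

Emit:
{"name": "jog_arm", "arguments": {
  "deltas": [-0.005, 0, 0, 0, 0, 0, -0.01, 0, 0, 0, 0, 0, -0.015, -0.001, 0, 0, 0, 0, -0.02, -0.001, 0, 0, 0, 0, -0.025, -0.001, 0, 0, 0, 0]
}}

```text
time: 15.42
tool_pos: [0.4745, -0.1236, 0.0526]
tool_rot: [-3.141, 0.0, 0.039]
contact_force: [1.3, -0.8, -1.5]
opening: 0.0337
```

Emit:
{"name": "jog_arm", "arguments": {
  "deltas": [-0.005, 0, 0, 0, 0, 0, -0.01, 0, 0, 0, 0, 0, -0.015, -0.001, 0, 0, 0, 0, -0.02, -0.001, 0, 0, 0, 0, -0.025, -0.001, 0, 0, 0, 0]
}}

```text
time: 15.83
tool_pos: [0.4721, -0.1237, 0.0527]
tool_rot: [-3.142, 0.0, 0.039]
contact_force: [-0.2, -0.9, -2.2]
opening: 0.0342
```

Emit:
{"name": "jog_arm", "arguments": {
  "deltas": [-0.005, 0, -0.002, 0, 0, 0, -0.01, 0, -0.003, 0, 0, 0, -0.015, -0.001, -0.003, 0, 0, 0, -0.02, -0.001, -0.003, 0, 0, 0, -0.025, -0.001, -0.003, 0, 0, 0]
}}

```text
time: 16.25
tool_pos: [0.4711, -0.1239, 0.0528]
tool_rot: [3.141, -0.003, 0.039]
contact_force: [8.2, 2.6, -2.8]
opening: 0.0337
```

Contact: the force jumps to 8 N and motion stops at x of about 0.471, 49 mm of travel. Hold, and watch.

Emit:
{"name": "jog_arm", "arguments": {
  "deltas": [0, 0, 0, 0, 0, 0, 0, 0, 0, 0, 0, 0, 0, 0, 0, 0, 0, 0]
}}

```text
time: 16.5
tool_pos: [0.4712, -0.1239, 0.0527]
tool_rot: [3.141, -0.003, 0.039]
contact_force: [6.9, 2.0, -2.9]
opening: 0.034
```

Emit:
{"name": "jog_arm", "arguments": {
  "deltas": [-0.003, 0, 0, 0, 0, 0, -0.003, 0, 0, 0, 0, 0, -0.003, 0, 0, 0, 0, 0, -0.003, 0, 0, 0, 0, 0, -0.003, 0, 0, 0, 0, 0],
  "newtons": 12
}}

```text
time: 16.92
tool_pos: [0.4711, -0.1239, 0.0528]
tool_rot: [3.141, -0.004, 0.039]
contact_force: [7.1, 1.5, -3.1]
opening: 0.0338
```

Emit:
{"name": "jog_arm", "arguments": {
  "deltas": [-0.002, 0, 0, 0, 0, 0, -0.004, 0, 0, 0, 0, 0, -0.004, 0, 0, 0, 0, 0, -0.004, 0, 0, 0, 0, 0, -0.004, 0, 0, 0, 0, 0]
}}

```text
time: 17.33
tool_pos: [0.471, -0.1239, 0.0528]
tool_rot: [3.141, -0.004, 0.039]
contact_force: [8.5, 2.7, -3.9]
opening: 0.0339
```

Emit:
{"name": "jog_arm", "arguments": {
  "deltas": [-0.002, 0, -0.003, 0, 0, 0, -0.003, 0, -0.005, 0, 0, 0, -0.003, 0, -0.005, 0, 0, 0, -0.003, 0, -0.005, 0, 0, 0, -0.003, 0, -0.005, 0, 0, 0]
}}

```text
time: 17.75
tool_pos: [0.4711, -0.1239, 0.0528]
tool_rot: [3.141, -0.005, 0.039]
contact_force: [7.6, 4.1, 0.8]
opening: 0.0337
```

Emit:
{"name": "jog_arm", "arguments": {
  "deltas": [-0.002, 0.002, 0, 0, 0, 0, -0.004, 0.002, 0, 0, 0, 0, -0.005, 0.002, 0, 0, 0, 0, -0.005, 0.002, 0, 0, 0, 0, -0.005, 0.002, 0, 0, 0, 0],
  "newtons": 18
}}

```text
time: 18.17
tool_pos: [0.471, -0.1239, 0.0528]
tool_rot: [3.14, -0.006, 0.039]
contact_force: [8.8, 3.2, -1.7]
opening: 0.0338
```

Emit:
{"name": "jog_arm", "arguments": {
  "deltas": [0, 0, 0, 0, 0, 0, 0, 0, 0, 0, 0, 0, 0, 0, 0, 0, 0, 0]
}}

```text
time: 18.42
tool_pos: [0.471, -0.1239, 0.0528]
tool_rot: [3.14, -0.006, 0.039]
contact_force: [9.7, 3.4, -0.7]
opening: 0.0339
```

Steady at about 10 N, comfortably between 4 and 18. Ease the load, release, lift, and move clear.

Emit:
{"name": "jog_arm", "arguments": {
  "deltas": [0.005, 0, 0, 0, 0, 0, 0.01, 0, 0, 0, 0, 0, 0.01, 0, 0, 0, 0, 0]
}}

```text
time: 18.67
tool_pos: [0.4712, -0.1239, 0.0527]
tool_rot: [3.14, -0.004, 0.039]
contact_force: [6.9, 2.7, 1.8]
opening: 0.0342
```

Emit:
{"name": "jog_arm", "arguments": {
  "deltas": [0, 0, 0, 0, 0, 0, 0, 0, 0, 0, 0, 0, 0, 0, 0, 0, 0, 0, 0, 0, 0, 0, 0, 0, 0, 0, 0, 0, 0, 0],
  "claw": 0.65
}}

```text
time: 19.08
tool_pos: [0.4689, -0.1236, 0.0518]
tool_rot: [-3.141, 0.001, 0.039]
contact_force: [0.3, -0.5, 0.6]
opening: 0.0588
```

Emit:
{"name": "jog_arm", "arguments": {
  "deltas": [0, 0, 0.1, 0, 0, 0, 0, 0, 0.3, 0, 0, 0, 0, 0, 0.6, 0, 0, 0, 0, 0, 1, 0, 0, 0, 0, 0, 1, 0, 0, 0]
}}

```text
time: 19.5
tool_pos: [0.4726, -0.125, 0.159]
tool_rot: [3.136, -0.011, 0.039]
contact_force: [1.6, 0.5, 0.8]
opening: 0.0599
```

Emit:
{"name": "jog_arm", "arguments": {
  "deltas": [-0.4, -0.4, 0.3, 0, 0, 0, -0.8, -0.8, 0.3, 0, 0, 0, -1, -1, 0.3, 0, 0, 0, -1, -1, 0.3, 0, 0, 0]
}}

```text
time: 19.83
tool_pos: [0.3671, -0.2255, 0.1832]
tool_rot: [3.14, -0.0, 0.039]
contact_force: [-0.0, -0.4, -0.6]
opening: 0.0597
```

Emit:
{"name": "jog_arm", "arguments": {
  "deltas": [0, -0.4, 0, 0, 0, 0, 0, -0.8, 0, 0, 0, 0, 0, -1, 0, 0, 0, 0, 0, -1, 0, 0, 0, 0, 0, -1, 0, 0, 0, 0]
}}

```text
time: 20.25
tool_pos: [0.3688, -0.3243, 0.1821]
tool_rot: [-3.141, 0.0, 0.037]
contact_force: [-0.1, 0.3, -1.1]
opening: 0.0598
```

```bash
python3 - <<'E'
from h import *
s=robot.read_camera('scene')[:,:,::-1];t=robot.read_camera('top')[:,:,::-1]
a=cv2.resize(s[285:390,220:330],None,fx=4,fy=4,interpolation=cv2.INTER_CUBIC)
b=cv2.resize(t[155:260,350:420],None,fx=5,fy=5,interpolation=cv2.INTER_CUBIC)
o=np.zeros((525,790,3),np.uint8);o[:420,350:]=a;o[:,:350]=b;cv2.imwrite('pics/g7.png',o)
E
```

```text
(no output)
```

View pics/g7.png

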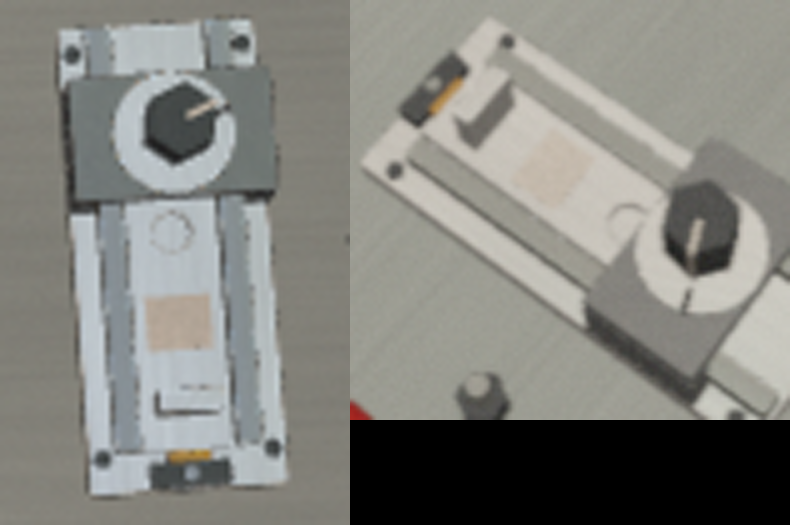

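The slide's front edge, at about (190,450) in the top crop, is against the brass pad. The lines match in both views, and the robot is clear.

```bash
python3 -c "
from cell import robot
print(robot.observe()['contact_force']);print(robot.hand_in())"
```

```text
[-0.6449992  -0.04681478 -0.49435304]
the job is handed in; nothing more can be done
None
```

I unscrewed the clamp screw, drew the slide to the front stop, pressed it home, and handed the job in at about 20 s. The hand-in reports no verdict.

- **Screw:** I turned it about 2.18 rad clockwise and raised the hand about 6.7 mm with it. The axial force I read stayed near 2 N or less.
- **Lines:** The head's line came out at about -1.15 rad and the ring's at about -1.165 rad. Single readings scattered by about 0.1 rad. One automatic estimate of the ring line from the top view gave -1.01, on few pixels; I discounted it. The final pictures show the lines still matching.
- **Slide:** I drew it about 49 mm until it met the pad, then held it there for about 2 s at roughly 7–10 N on the wrist. That is the wrist reading, not the stop's own force; allowing for about 2 N of channel friction, I take the stop to have felt between 4 and 18 N. I never lifted the tool while it held the slide.
- **End state:** The final pictures show the slide's front edge against the pad, released, with the arm away from the bed and only noise on the force reading. I did not measure the slide's final distance from the stop separately. I did not check the bystanders in the pictures beyond the bed and its surroundings, but nothing I did came near them.

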